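Work a seized ground-glass stopper out of a clamped flask

ROBOT

A 7-joint arm with a two-finger parallel gripper is mounted at the origin on a cart in front of the work surface, level with it; the furniture and walls round the work are solid. World frame = base frame: x ahead of the robot, y to its left, z up, the work surface at z = 0. Lengths are in m, angles in degrees, forces in N, time in s.
With the tool pointing down it reaches from about 0.425 to 1.025 m from the base axis. Payload 9.4 kg.
Tool frame: the origin (TCP) lies midway between the tips of the shut fingers; the grasp point (between the pads) lies 19 mm behind it; z points along the fingers, y is the direction in which the jaws open and shut (so a half turn about z gives the same grasp; the last joint's range is limited). The gripper opens to 85 mm and grips with 20 to 120 N. Pads are 22 mm wide; open, the fingers measure 114 mm over their backs; the gripper's body (76 mm by 85 mm) begins 54 mm behind the grasp point. The pads swing forward as they close: fully open they stand 13 mm farther back than shut.
Start: joints at [-71.545, 34.337, -0.143, 91.639, 0.103, 54.024, -4.572], TCP at [0.282, 0.668, 0.231] pointing down, gripper open.
Joint ranges: [-147.43, 147.43], [-19.82, 112.94], [-74.19, 73.91], [6.32, 146.72], [-59.91, 239.91], [6.04, 106.73], [-150.56, 150.56]. Speed limits (degrees/s): [127.2, 127.2, 172.46, 172.46, 180, 180, 180].

INTERFACE

Orientations are given as [roll, pitch, yaw] about the fixed x, y, z axes, in that order (R = Rz(yaw) Ry(pitch) Rx(roll)).
In Python, from rig import move_to, servo_line, move_j, gripper_to, dwell, ik, get_obs, capture, camera_info, IKError, sign_off, spot_in, regions_of gives the robot as it stands. Calls block until the motion is done:
- move_to(position, orientation): joint-space move of the TCP to a pose.
- servo_line(position, frame=None, rate=0.15): straight line of the TCP; frame=None keeps the orientation; rate is the mean speed in m/s.
- move_j(angles): joint-space move.
- gripper_to(opening, squeeze=None): finger opening in m; squeeze is the grip in N (None keeps the last); returns when the fingers have stopped.
- dwell(seconds).
- ik(position, orientation): joint angles nearest the present ones, or None.
- get_obs(): the state.
- capture(name): name is "scene" or "top" or "wrist"; returns (picture, depth): 384x512x3 uint8, red, green, blue; 384x512 float32, m along the optical axis (not along the pixel's ray), 0 where there is no reading.
- camera_info(name): a dict with "fx", "fy", "cx", "cy" (pixels), "world_from_camera" (4x4, takes a point from camera to world coordinates); the wrist camera has in their place "tool_from_camera" (4x4, takes a point from camera to tool coordinates, whose origin is the TCP and whose axes are the flange's). Camera axes: x right, y up, looking along -z (the intrinsics and any distortion apply to the point x, -y, -z); pixel columns grow to the right and rows downward; lengths in m; the calibration is good to about 2 mm. A picture is of the moment at which its call begins: read the wrist's pose just before it. camera_info takes no time and is no camera call.
A pose or a line that the arm cannot do raises IKError and nothing moves.
- sign_off(): hands the job in, once; it reports no verdict.
Trained networks look in the newest picture that a camera, given by its name, has taken for a name from the list of things; names that differ only in an ending like _2 or _b are one class to them, and where a whole thing is asked for, a point or a joint stands for the part that bears it (a point fixed in the world has none). Each returns a list of dicts, best first, with "p" (0 to 1); they miss things now and then, are a little off and sometimes report something else, mostly with a low value. They report only what shows in the picture. A call takes as long as a camera call.
- spot_in(camera, query): "point" ([column, row] in pixels, amid what is visible of it).
- regions_of(camera, query): "pixels" (384x512 bool, what is visible of it) and "point" ([column, row] in pixels, amid what is visible of it).
The state is a dict: "clock": time; "joints": joint angles; "dq": joint speeds; "tau": joint torques, N m; "ee_pos": TCP position; "orientation": TCP orientation; "contact_force": force on the tool from outside, world axes, zero at the start; "ft_torque": the same for the moment, N m; "width": finger opening in m.
Only numpy, scipy, OpenCV 4.12 (cv2) and the standard library are available. Lean on these libraries where they do the work, as an engineer would, in place of code of your own. Each camera call takes 0.05 s, during which the arm holds its last target.

TASK

The glass stopper has seized in the leaning side neck of the flask, and the clamp is only lightly nipped on its rod, so a straight pull would drag flask and clamp up the rod before the stopper gives. Work it out by twisting it back and forth while pulling gently along the neck: caked salt lets it turn only a little way at first, so feel for the hard ends of its play and turn back there rather than forcing it, which would crack the glass, and leave flask and clamp where they are. Then set the stopper down in the empty glass dish without dropping it, and leave the two small bottles and the conical flask standing where they are.

Things in the scene. Friction and masses are not known exactly. Their poses are not given: they have to be found in the camera images.
- stopper_mid (a point): Middle of the seized pale green glass stopper, 61 mm long, 45 g. z points from plug to grip: the way it comes out, leaning 25 degrees from vertical while in the neck. Along z from here: plug (round, 17 to 19 mm) -30.5 to -2.5 mm, collar 27 mm across to +0.5 mm, flat grip to +30.5 mm, a plate 26 mm wide along x and 12 mm thick along y: pinch it across y.
- stopper: The same stopper, origin at the middle of the plug's lower end. Stuck: a straight pull needs 15 to 30 N, turning it 0.13 to 0.25 N m; while it turns, it slides out 2 to 3 mm per radian under a pull of 5 N. Until it is 10 mm out, salt limits the turn to 0.5 rad in all (0 to 0.5 rad to either side of the start) between hard ends; 1 N m there cracks the glass. Free when 12 mm out.
- neck_mouth (a point): Centre of the rim of the flask's leaning side neck, 31 mm across outside; z points out of the neck, x level-ish toward the rod. The plug starts 25.5 mm inside, its collar 2.5 mm above the rim. 48 mm toward the rod stands the flask's upright open neck (28 mm across, top 151 mm above the worktop), which the clamp holds.
- stand: Support stand, fixed to the worktop: grey base plate 160 x 100 x 13 mm, origin under its centre, long side along x; steel rod 12 mm thick, 220 mm high, 62 mm from the centre toward +x. The side neck leans toward -x over the other end. The flask's round glass bulb is 74 mm across.
- flask (a joint): Height of clamp and flask on the rod in m, 0 at the start, positive up. They can only slide up or down. They stay where they are until pulled up with about 8 N or pushed down with about 4 N; then they slide. More than 4 mm either way counts as dragged along.
- dish_floor (a point): Centre of the inside floor of the empty clear glass dish, 3.5 mm above the worktop. The dish is loose, 92 mm across outside, 86 mm inside, rim 18 mm high.
- weighing_bottle: Small clear glass weighing bottle with a lid, 35 mm across, 65 mm high, loose, near the foot of the stand below the side neck; origin at the centre of its underside. Leave it alone.
- dropper_bottle: Small brown dropper bottle with a black top, 28 mm across, 84 mm high, loose, beside the stand's rod; origin at the centre of its underside. Leave it alone.
- conical_flask: Conical glass flask with yellowish contents, 83 mm across, 130 mm high, loose, left of the stand; origin at the centre of its underside. Leave it alone.

How it is judged (in metres and radians):
On the way:
1. the stopper is worked right out of the neck, flask and clamp still in place (distance between stopper_mid and neck_mouth above 0.04 m and value of joint flask between -0.004 and 0.004 m), for 0.1 s.
At the end, for the whole second after the job is handed in: The stopper rests in the dish (middle within 42 mm of its centre, under 45 mm high), the dish on the worktop, clamp and flask within 4 mm of their starting height, the weighing bottle, dropper bottle and conical flask upright within 30 mm of their places (horizontal distance between stopper_mid and dish_floor below 0.042 m and height (world z) of stopper_mid below 0.045 m and height (world z) of dish_floor below 0.008 m and linear speed of stopper below 0.03 m/s and value of joint flask between -0.004 and 0.004 m and angle between each of weighing_bottle, dropper_bottle, conical_flask's own z axis and vertical below 0.2 rad and distance of each of weighing_bottle, dropper_bottle, conical_flask from where it was at the start of the episode below 0.03 m); the robot touches nothing.
It fails at once if the flask and clamp are dragged more than 4 mm along the rod (value of joint flask above 0.004 m or value of joint flask below -0.004 m).
It fails at once if the stopper is forced so hard against the ends of its play that the glass cracks (over 130 N in the neck) (contact force between stopper and stand above 130 N).
It fails at once if the stopper is dropped (falls free faster than 0.8 m/s, a drop of over 3 cm) (linear speed of stopper above 0.8 m/s and contact force between the fingers and stopper below 0.05 N).
It fails at once if a bystander bottle or flask is knocked over or shoved more than 30 mm (angle between any of weighing_bottle, dropper_bottle, conical_flask's own z axis and vertical above 0.5 rad or distance of any of weighing_bottle, dropper_bottle, conical_flask from where it was at the start of the episode above 0.03 m).
It also fails if it takes over 72 s, if anything falls off the work surface, if the arm or the gripper's body presses on something with over 40 N, if the wrist force passes 120 N, or if a joint passes its speed limit or range.

## Working session

There is one attempt and no reset: what is moved stays moved. The work goes in short steps, each a Python script; the robot and the scene stay as the last script left them, time stands still between calls to the robot, and variables do not carry over. Pictures are saved under pics/ and viewed, and the job is handed in when it is done.

```bash
mkdir -p pics; ls
python3 - <<'E'
from rig import *
import cv2,numpy as np
o=get_obs(); print(o)
for c in ["scene","top","wrist"]:
    p,d=capture(c); cv2.imwrite(f"pics/a_{c}.png",p[:,:,::-1]); np.save(f"pics/a_{c}.npy",d)
    ci=camera_info(c); print(c,{k:(np.round(v,4).tolist() if not isinstance(v,str) else v) for k,v in ci.items()})
    for q in ["stopper_mid","stopper","neck_mouth","stand","flask","dish_floor","weighing_bottle","dropper_bottle","conical_flask"]:
        print(q,[(np.round(r["point"]).tolist(),round(r["p"],2)) for r in spot_in(c,q)[:3]])
print(get_obs()["clock"])
E
```

```text
pics
{'clock': 0.0, 'joints': array([-71.54531993,  34.38645419,  -0.14776113,  91.68236557,
         0.10178256,  54.0236437 ,  -4.5723903 ]), 'dq': array([-0.06154438, -0.04060823,  0.03077355,  0.02041982,  0.00717827,
        0.00989141,  0.08950636]), 'tau': array([ 2.04801174e-03, -7.76453948e+01,  1.56545252e+00, -2.58037162e+01,
        1.22396226e-02,  8.55067803e-03, -7.76624461e-06]), 'ee_pos': array([0.28132361, 0.66766219, 0.23038307]), 'orientation': array([-1.79907869e+02,  6.18495019e-03,  1.57154800e+02]), 'contact_force': array([-0.09256468, -0.03142255,  0.3541797 ]), 'ft_torque': array([ 0.01285662, -0.04305243,  0.02523752]), 'width': 0.08531295346071152}
scene {'fx': 413.9058, 'fy': 413.9058, 'cx': 244.9082, 'cy': 191.5848, 'world_from_camera': [[-0.697, 0.3894, -0.6021, -0.2481], [-0.717, -0.3896, 0.5781, 0.8279], [-0.0095, 0.8346, 0.5507, 0.7754], [0.0, 0.0, 0.0, 1.0]]}
stopper_mid []
stopper [([251.0, 209.0], 0.71)]
neck_mouth [([220.0, 203.0], 0.78), ([178.0, 237.0], 0.45)]
stand [([214.0, 224.0], 0.86)]
flask [([224.0, 208.0], 0.67)]
dish_floor [([318.0, 18
[... 367 characters left out ...]
.0]]}
stopper_mid [([236.0, 199.0], 0.55)]
stopper []
neck_mouth [([217.0, 193.0], 0.82)]
stand [([211.0, 192.0], 0.62)]
flask [([218.0, 189.0], 0.66)]
dish_floor [([328.0, 212.0], 0.74)]
weighing_bottle [([248.0, 202.0], 0.61)]
dropper_bottle []
conical_flask [([141.0, 190.0], 0.66), ([210.0, 194.0], 0.65)]
wrist {'fx': 266.6734, 'fy': 266.6734, 'cx': 259.862, 'cy': 194.6482, 'tool_from_camera': [[-0.0009, 0.9505, 0.3108, 0.0788], [1.0, 0.0007, 0.0008, -0.0014], [0.0005, 0.3108, -0.9505, -0.1421], [0.0, 0.0, 0.0, 1.0]]}
stopper_mid []
stopper []
neck_mouth []
stand [([112.0, 372.0], 0.68)]
flask []
dish_floor []
weighing_bottle []
dropper_bottle []
conical_flask [([203.0, 327.0], 0.91)]
1.5
```

View pictures.

Run:
```python
import cv2
for c,(x,y,w,h) in {"scene":(90,110,300,220),"top":(80,100,300,220)}.items():
    p=cv2.imread(f"pics/a_{c}.png")[y:y+h,x:x+w]
    cv2.imwrite(f"pics/a_{c}_z.png",cv2.resize(p,(780,572),interpolation=cv2.INTER_CUBIC))
```

```text
(no output)
```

View pics/a_scene_z.png

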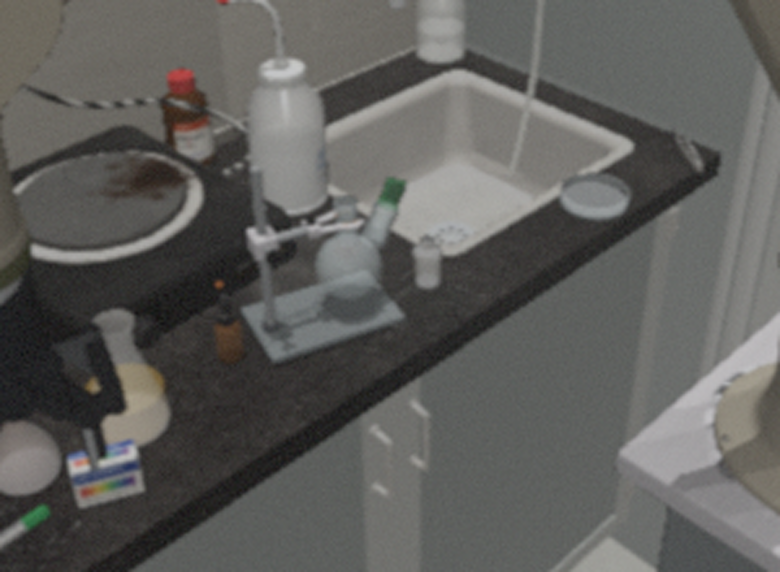

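View pics/a_top_z.png

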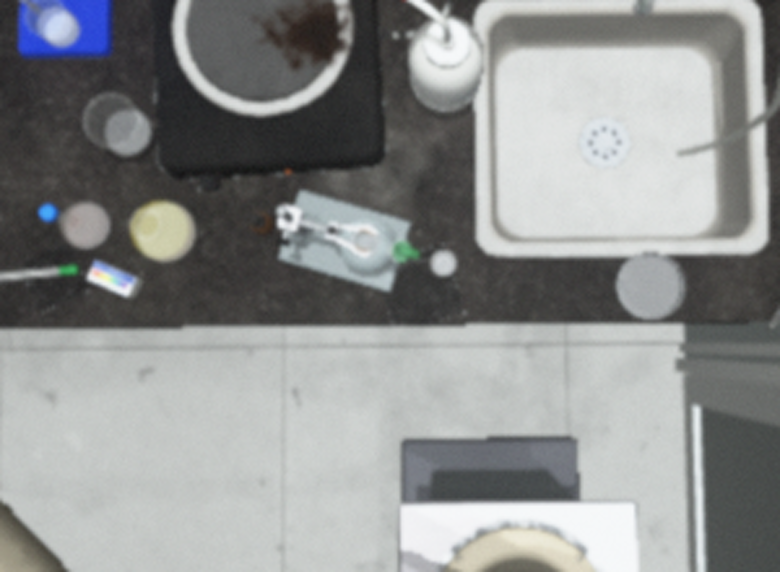

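View pics/a_wrist.png

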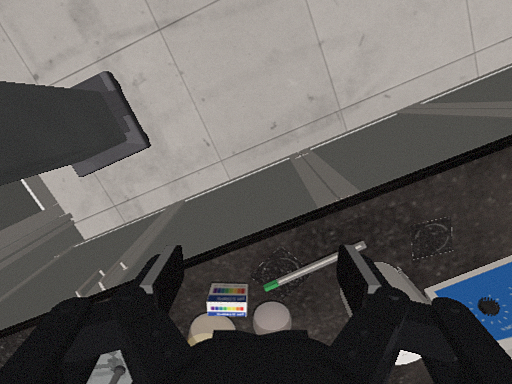

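```bash
cat > h.py <<'E'
import numpy as np, cv2
from rig import *
def Rm(rpy):
    from scipy.spatial.transform import Rotation as R
    return R.from_euler('xyz',rpy,degrees=True).as_matrix()
def rpy(M):
    from scipy.spatial.transform import Rotation as R
    return R.from_matrix(M).as_euler('xyz',degrees=True)
def ray(ci,uv,T=None):
    T=np.array(ci["world_from_camera"]) if T is None else T
    d=np.array([(uv[0]-ci["cx"])/ci["fx"],-(uv[1]-ci["cy"])/ci["fy"],-1.0])
    return T[:3,3],T[:3,:3]@d
def at_z(ci,uv,z,T=None):
    o,d=ray(ci,uv,T); return o+d*(z-o[2])/d[2]
def at_d(ci,uv,dep,T=None):
    o,d=ray(ci,uv,T); return o+d*dep
def tri(a,b):
    (o1,d1),(o2,d2)=a,b
    A=np.stack([d1,-d2],1); s=np.linalg.lstsq(A,o2-o1,rcond=None)[0]
    p,q=o1+s[0]*d1,o2+s[1]*d2
    return (p+q)/2,np.linalg.norm(p-q)
E
python3 - <<'E'
from h import *
np.set_printoptions(precision=4,suppress=True)
cs,ct=camera_info("scene"),camera_info("top")
for c,ci in (("scene",cs),("top",ct)):
    p=cv2.imread(f"pics/a_{c}.png"); d=np.load(f"pics/a_{c}.npy")
    hsv=cv2.cvtColor(p,cv2.COLOR_BGR2HSV)
    m=cv2.inRange(hsv,(45,70,30),(85,255,255))
    n,l,st,ce=cv2.connectedComponentsWithStats(m)
    for i in range(1,n):
        if st[i,4]>8:
            ys,xs=np.where(l==i); dd=d[ys,xs]
            P=np.array([at_d(ci,(x,y),z) for x,y,z in zip(xs,ys,dd) if z>0])
            print(c,ce[i],st[i], P.mean(0) if len(P) else None, P.min(0),P.max(0))
def s(z0): return None
def zp(x,y,c): return (90 if c=="scene" else 80)+x/2.6, (110 if c=="scene" else 100)+y/2.6
print("dish", at_z(ct,zp(650,285,"top"),.01), at_z(cs,zp(596,195,"scene"),.012))
print("dish tri",tri(ray(ct,zp(650,285,"top")),ray(cs,zp(596,195,"scene"))))
print("wb top", tri(ray(ct,zp(443,263,"top")),ray(cs,zp(428,240,"scene"))))
print("rod top", tri(ray(ct,zp(290,215,"top")),ray(cs,zp(256,165,"scene"))))
for q in [(300,190),(413,222),(392,292),(278,258)]: print("base top",at_z(ct,zp(*q,"top"),.013))
for q in [(243,313),(268,360),(403,315),(362,273)]: print("base scene",at_z(cs,zp(*q,"scene"),.013))
print("conical",at_z(ct,zp(163,231,"top"),.1),"dropper",at_z(cs,zp(228,355,"scene"),0))
E
```

```text
scene [228.6667  78.    ] [225  77   8   3   9] [ 0.8414 -0.1439  0.3001] [ 0.8212 -0.1496  0.2986] [ 0.861  -0.1412  0.3018]
scene [240.25   182.9773] [237 179   8   9  44] [0.4763 0.1504 0.1504] [0.471  0.139  0.1345] [0.4821 0.1604 0.1637]
scene [103.4762 308.1429] [ 98 304  11  10  63] [0.4685 0.6088 0.008 ] [ 0.4618  0.5936 -0.002 ] [0.4855 0.6207 0.0154]
top [332.1786  68.8393] [331  60   4  18  56] [ 0.8573 -0.1548  0.274 ] [ 0.8243 -0.2166 -0.0076] [ 0.947  -0.1449  0.3079]
top [235.7115 196.5385] [232 193  10   8  52] [0.4809 0.1455 0.1354] [ 0.4697  0.1301 -0.002 ] [0.5001 0.1577 0.1676]
top [106.3514 203.2973] [103 201   8   6  37] [0.4712 0.6082 0.0064] [ 0.4621  0.5969 -0.0031] [0.4798 0.6218 0.0161]
dish [ 0.4408 -0.1848  0.01  ] [ 0.436  -0.1817  0.012 ]
dish tri (array([ 0.44  , -0.1857,  0.0084]), np.float64(0.0021287725898329296))
wb top (array([0.4705, 0.0974, 0.0604]), np.float64(0.0007582283717383094))
rod top (array([0.5226, 0.2843, 0.2184]), np.float64(0.011526898825116297))
base top [0.5754 0.2915 0.013 ]
base top [0.5298 0.1372 0.013 ]
base top [0.4346 0.1664 0.013 ]
base top [0.4824 0.3213 0.013 ]
base scene [0.5648 0.2993 0.013 ]
base scene [0.4818 0.3289 0.013 ]
base scene [0.4348 0.1737 0.013 ]
base scene [0.5257 0.1531 0.013 ]
conical [0.5125 0.4582 0.1   ] dropper [0.5316 0.3463 0.    ]
```

Run:
```python
from h import *
np.set_printoptions(precision=1,suppress=True)
hx=np.array([np.cos(np.radians(73.5)),np.sin(np.radians(73.5)),0])
a=-hx*np.sin(np.radians(25))+np.array([0,0,np.cos(np.radians(25))])
print(a)
top=np.array([.476,.150,.152])
# tool x candidates around axis: angle from hx-perp
e1=np.cross(a,[0,0,1]);e1/=np.linalg.norm(e1); e2=np.cross(a,e1)
print(e1,e2)
for ang in range(0,360,30):
    x=np.cos(np.radians(ang))*e1+np.sin(np.radians(ang))*e2
    z=-a; y=np.cross(z,x); M=np.stack([x,y,z],1)
    print(ang,x,[ik(top+a*h,rpy(M)) for h in (0,.03,.1)])
```

```text
[-0.1 -0.4  0.9]
[-1.   0.3  0. ] [-0.3 -0.9 -0.4]
0 [-1.   0.3  0. ] [array([ 21.9,  31.7, -44.2, 132.3,   2.2,  10.1,  56.2]), array([ 24.6,  28.3, -44.9, 131.4,  -7. ,  14.4,  65.7]), array([ 19.5,  17.9, -30.4, 129.1, -30.3,  27.7,  90.8])]
30 [-1.  -0.2 -0.2] [array([ 25. ,  33.2, -49.1, 132.1,  18.9,  11. ,  69.4]), array([ 28.8,  30.3, -51.5, 131.2,   8.9,  14.9,  79.6]), array([ 26. ,  19.3, -38.8, 128.7, -23.6,  26.5, 113.8])]
60 [-0.7 -0.6 -0.4] [array([ 29.2,  35.8, -56.1, 131.9,  38. ,  13.9,  80.1]), array([ 33.2,  33.2, -58.7, 131. ,  25.8,  16.9,  92.4]), array([ 33. ,  21.5, -48.5, 128.4, -14. ,  25.4, 133.8])]
90 [-0.3 -0.9 -0.4] [array([ 33.7,  39.9, -64.6, 131.7,  53.2,  19.3,  94.7]), array([ 39.3,  39.4, -71. , 130.7,  47.4,  23.9, 100.2]), array([ -36.4,   19.5,   42.3,  132.1,  -59.4,   44.7, -144.8])]
120 [ 0.3 -0.9 -0.4] [array([ 35.7,  42.3, -68.9, 131.6,  58.4,  22.7, 119.3]), array([  -0.3,   23.1,  -10.6,  132.8,  -55.6,   22.2, -124.5]), array([ -36.4,   19.5,   42.3,  132.1,  -59.4,   44.7, -114.8])]
150 [ 0.7 -0.7 -0.2] [array([  5.3,  27.1, -20.5, 133
[... 609 characters left out ...]
array([ -1.3,  23. ,  -9.2, 132.9, -56.6,  22.7,  -3.4]), array([ -8.7,  15.8,   5.2, 130.7, -48.1,  34.2,  -9.6])]
270 [0.3 0.9 0.4] [array([ 10.4,  28. , -27.6, 132.9, -45. ,  12.8,  13.9]), array([  7.2,  23.8, -20.5, 132.4, -47.2,  19.1,  16.7]), array([ -3.5,  15.8,  -1.3, 130.4, -45.7,  32.9,  17.5])]
300 [-0.3  0.9  0.4] [array([ 15.2,  29.2, -34.3, 132.7, -29.9,  10.9,  28.6]), array([ 14.4,  25.1, -30.3, 132. , -35.2,  16.5,  34.4]), array([  4.5,  16.1, -11.3, 129.9, -41.3,  30.9,  42.7])]
330 [-0.7  0.7  0.2] [array([ 18.8,  30.4, -39.6, 132.5, -13.9,  10.1,  42.4]), array([ 19.9,  26.6, -38. , 131.7, -21.9,  15. ,  50.8]), array([ 14.9,  17.2, -24.3, 129.3, -34.3,  28.6,  65. ])]
```

```bash
cat >> h.py <<'E'
hx=np.array([np.cos(np.radians(73.5)),np.sin(np.radians(73.5)),0])
a0=-hx*np.sin(np.radians(25))+np.array([0,0,np.cos(np.radians(25))])
def frame(a,ang):
    e1=np.cross(a,[0,0,1]);e1/=np.linalg.norm(e1); e2=np.cross(a,e1)
    x=np.cos(np.radians(ang))*e1+np.sin(np.radians(ang))*e2
    z=-a; return np.stack([x,np.cross(z,x),z],1)
def wT(ci,o):
    T=np.eye(4);T[:3,:3]=Rm(o["orientation"]);T[:3,3]=o["ee_pos"];return T@np.array(ci["tool_from_camera"])
def snap(n):
    o=get_obs(); p,d=capture("wrist"); cv2.imwrite(f"pics/{n}.png",p[:,:,::-1]); np.savez(f"pics/{n}.npz",d=d,T=wT(camera_info("wrist"),o)); return o,p,d
E
python3 - <<'E'
from h import *
o=get_obs(); p=o["ee_pos"].copy(); p[2]=.40
servo_line(p,rate=.25)
top=np.array([.476,.150,.152])
print(ik(top+a0*.2,rpy(frame(a0,330))))
move_to(top+a0*.16,rpy(frame(a0,330)))
snap("w1"); print(get_obs())
E
```

```text
[-37.16620498   8.71184215  44.70516171 126.1660624  -41.06363519
  51.10527703  77.91235441]
{'clock': 4.6083, 'joints': array([-30.87590698,  11.80057129,  35.92471233, 128.49576267,
       -45.92160204,  46.27025758,  81.60986892]), 'dq': array([-0.03405139,  0.00849426,  0.04999997,  0.18524792, -0.11657501,
       -0.06721164,  0.12034078]), 'tau': array([ 2.03397567e-01, -3.44023812e+01,  3.30416277e+00, -2.14794803e+01,
       -1.22856673e+00,  6.80692345e-01, -1.66130030e-03]), 'ee_pos': array([0.45706067, 0.08586386, 0.29701786]), 'orientation': array([158.01335383, -12.19191987, 135.96339092]), 'contact_force': array([-0.2158724 , -0.65027347, -0.11463281]), 'ft_torque': array([-0.44299745,  0.09642555,  0.00454101]), 'width': 0.08516659212533373}
```

View pics/w1.png

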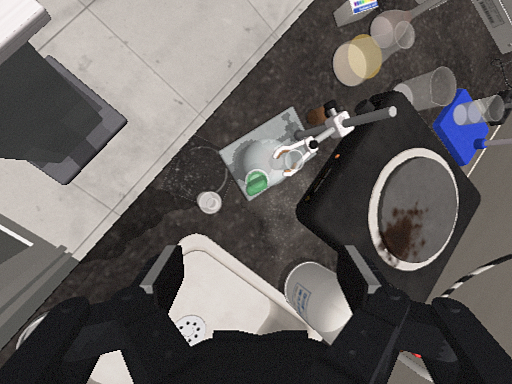

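Run:
```python
from h import *
top=np.array([.476,.150,.152])
servo_line(top+a0*.075,rpy(frame(a0,330)),rate=.15); print(snap("w2")[0]["joints"])
R=frame(a0,330)
servo_line(top+a0*.075-R[:,1]*.07,rpy(R),rate=.15); print(snap("w3")[0]["joints"])
print(get_obs()["clock"])
for n in ("w2","w3"):
    p=cv2.imread(f"pics/{n}.png")[90:330,110:430]
    cv2.imwrite(f"pics/{n}z.png",cv2.resize(p,(800,600),interpolation=cv2.INTER_CUBIC))
```

```text
[-23.45812557  19.30089603  23.15310723 132.57695529 -59.48570142
  36.82227305  92.67873054]
[ -1.91283432  18.43695302   2.33682578 138.41837198 -59.67673066
  28.92949569  98.28483186]
6.0417
```

View pics/w2z.png

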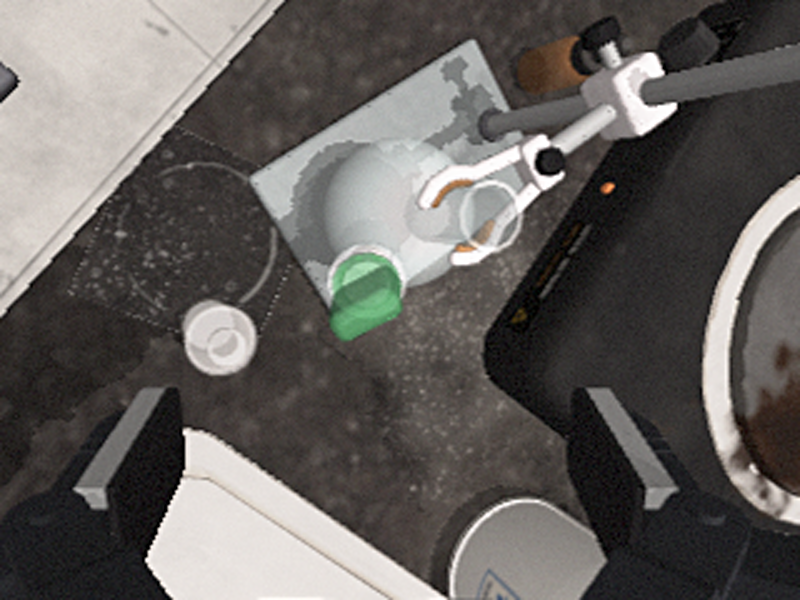

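View pics/w3z.png

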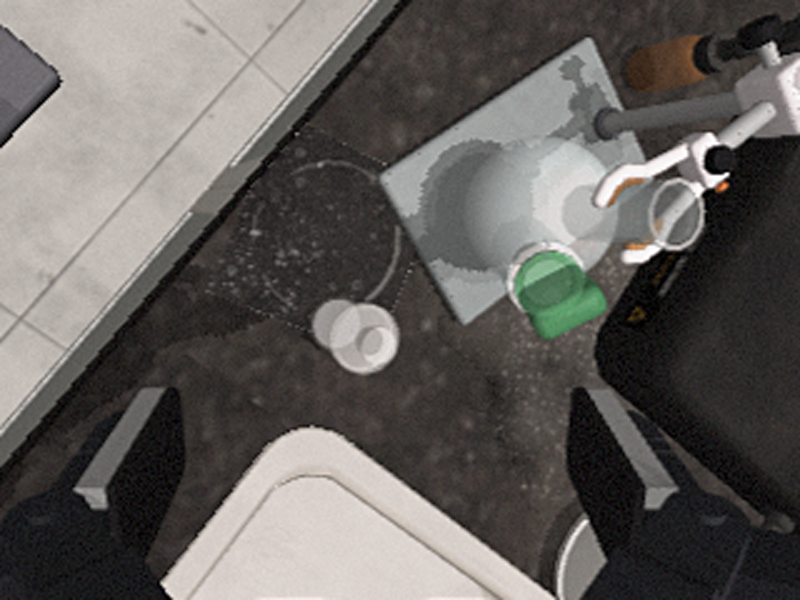

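Run:
```python
from h import *
np.set_printoptions(precision=4,suppress=True)
ci=camera_info("wrist")
for n in ("w2","w3"):
    z=np.load(f"pics/{n}.npz"); d,T=z["d"],z["T"]
    p=cv2.imread(f"pics/{n}.png"); hsv=cv2.cvtColor(p,cv2.COLOR_BGR2HSV)
    m=cv2.inRange(hsv,(45,70,30),(85,255,255)); k,l,st,ce=cv2.connectedComponentsWithStats(m)
    i=1+np.argmax(st[1:,4]); ys,xs=np.where(l==i); print(n,st[i],ce[i])
    P=np.array([at_d(ci,(x,y),d[y,x],T) for x,y in zip(xs,ys) if d[y,x]>0])
    np.save(f"pics/{n}_P.npy",P)
    h=P@a0; print("along a range",np.percentile(h,[1,5,25,50,75,95,99]), (np.array([.476,.15,.152])@a0))
    v=cv2.resize(p[150:240,200:380],(800,400),interpolation=cv2.INTER_CUBIC)
    dd=d[150:240,200:380]; lo,hi=.18,.32
    g=cv2.applyColorMap((np.clip((dd-lo)/(hi-lo),0,1)*255).astype(np.uint8),cv2.COLORMAP_JET)
    cv2.imwrite(f"pics/{n}_d.png",np.vstack([v,cv2.resize(g,(800,400),interpolation=0)])[:,:])
    print(dd.min(),np.percentile(d[l==i],[0,10,50,90,100]))
```

```text
w2 [242 192  29  35 673] [255.4903 209.1545]
along a range [0.0003 0.0013 0.0149 0.0288 0.0312 0.0322 0.033 ] 0.01984226024631596
0.0 [0.     0.222  0.2253 0.248  0.403 ]
w3 [316 191  37  35 763] [333.3145 208.5557]
along a range [-0.1458  0.0013  0.0136  0.0273  0.031   0.0321  0.0326] 0.01984226024631596
0.0 [0.     0.2223 0.2264 0.2483 0.4295]
```

Run:
```python
from h import *
np.set_printoptions(precision=4,suppress=True)
res=[]
for n in ("w2","w3"):
    P=np.load(f"pics/{n}_P.npy"); h=P@a0
    F=P[h>.028]; c=F.mean(0); U,S,V=np.linalg.svd(F-c); print(n,len(F),"top centroid",c,"normal",V[2]*np.sign(V[2][2]),"a0",a0,"sv",S)
    q=F-np.outer((F-c)@a0,a0)
    M=frame(a0,0); uv=np.c_[(F-c)@M[:,0],(F-c)@M[:,1]].astype(np.float32)
    r=cv2.minAreaRect(uv); print(r); b=cv2.boxPoints(r); L=b[1]-b[0] if np.linalg.norm(b[1]-b[0])>np.linalg.norm(b[2]-b[1]) else b[2]-b[1]
    L/=np.linalg.norm(L); print("width dir",M[:,0]*L[0]+M[:,1]*L[1], "box centre",c+M[:,0]*r[0][0]+M[:,1]*r[0][1])
    print("pca width dir",V[0])
    C=P[(h<.003)&(h>-.002)]; print("collar pts",len(C),C.mean(0))
    uv=np.c_[C@M[:,0],C@M[:,1]].astype(np.float32); (cc,rr)=cv2.minEnclosingCircle(uv); print("collar circ",M[:,0]*cc[0]+M[:,1]*cc[1]+a0*.001,rr)
    res.append(c)
Ps=np.vstack([np.load(f"pics/{n}_P.npy") for n in ("w2","w3")])
```

```text
w2 362 top centroid [0.4768 0.1374 0.1587] normal [-0.2306 -0.3456  0.9096] a0 [-0.12   -0.4052  0.9063] sv [0.1307 0.0594 0.02  ]
((-0.0007105590775609016, -0.00025748368352651596), (0.01198024395853281, 0.024594349786639214), 0.44105279445648193)
width dir [-0.2648 -0.8668 -0.4226] box centre [0.4774 0.137  0.1586]
pca width dir [0.294  0.8663 0.4037]
collar pts 85 [0.4733 0.1519 0.1324]
collar circ [0.479  0.1507 0.1319] 0.011958573944866657
w3 364 top centroid [0.4763 0.1367 0.1583] normal [-0.2638 -0.3528  0.8977] a0 [-0.12   -0.4052  0.9063] sv [0.1327 0.0584 0.0185]
((-0.0006255540065467358, 0.0002005426213145256), (0.011455327272415161, 0.025260988622903824), 1.4409698247909546)
width dir [-0.2814 -0.8616 -0.4225] box centre [0.4769 0.1367 0.1583]
pca width dir [0.2744 0.8648 0.4205]
collar pts 85 [0.4728 0.151  0.1318]
collar circ [0.4769 0.1495 0.1311] 0.011618767865002155
```

Run:
```python
from h import *
np.set_printoptions(precision=4,suppress=True)
ci=camera_info("wrist")
Z={n:np.load(f"pics/{n}.npz") for n in ("w2","w3")}
u=lambda x,y:(110+x/2.5,90+y/2.5)
pts={"upneck":((491,215),(677,213)),"rodbase":((487,125),(605,123)),"cornerA":((250,178),(381,178)),"cornerB":((473,42),(590,40)),"mouth/collar":((366,281),(545,283)),"wb_lid":((221,337),(365,338)),"bulb":((395,195),(530,200))}
for k,(p,q) in pts.items():
    t=tri(ray(ci,u(*p),Z["w2"]["T"]),ray(ci,u(*q),Z["w3"]["T"])); print(k,t, at_z(ci,u(*p),.013,Z["w2"]["T"]),at_z(ci,u(*q),.013,Z["w3"]["T"]))
print("corner C",at_z(ci,u(463,323),.013,Z["w3"]["T"]))
T=np.array([.477,.137,.1585])
for n in Z:
  un=tri(ray(ci,u(491,215),Z["w2"]["T"]),ray(ci,u(677,213),Z["w3"]["T"]))[0]
d=un-T; print("az T->upneck",np.degrees(np.arctan2(d[1],d[0])))
# joint fit: top points minus side; robust plane on top of face interior
for n in Z:
    P=np.load(f"pics/{n}_P.npy"); h=(P-T)@a0
    w=np.array([.285,.866,.41]); w-=a0*(w@a0); w/=np.linalg.norm(w); y=np.cross(a0,w)
    c=(P-T)@w; b=(P-T)@y
    s=(abs(c)<.010)&(abs(b)<.004)&(h>-.006)
    A=np.c_[c[s],b[s],np.ones(s.sum())]; x=np.linalg.lstsq(A,h[s],rcond=None)[0]; N=a0-x[0]*w-x[1]*y; print(n,s.sum(),"normal",N/np.linalg.norm(N),x)
    s=(h<-.004)&(h>-.027)&(abs(c)<.010)
    if s.sum()>20:
        A=np.c_[c[s],h[s],np.ones(s.sum())]; x=np.linalg.lstsq(A,b[s],rcond=None)[0]; print(" side face n",s.sum(),x, np.std(b[s]-A@x))
```

```text
upneck (array([0.4961, 0.1966, 0.1507]), np.float64(4.107888461381477e-05)) [0.5611 0.2494 0.013 ] [0.6051 0.2873 0.013 ]
rodbase (array([0.5195, 0.283 , 0.0225]), np.float64(0.00022948084668936421)) [0.523  0.2876 0.013 ] [0.5246 0.2894 0.013 ]
cornerA (array([0.4374, 0.1685, 0.0126]), np.float64(0.0008184144379433439)) [0.4371 0.1688 0.013 ] [0.4376 0.1681 0.013 ]
cornerB (array([0.4841, 0.3172, 0.0126]), np.float64(0.00024353191289494728)) [0.4841 0.3169 0.013 ] [0.4838 0.317  0.013 ]
mouth/collar (array([0.4827, 0.1502, 0.1266]), np.float64(0.0015609805002161246)) [0.5238 0.1682 0.013 ] [0.5562 0.1911 0.013 ]
wb_lid (array([0.4719, 0.096 , 0.0452]), np.float64(0.0012965164274875431)) [0.4792 0.0947 0.013 ] [0.4861 0.0981 0.013 ]
bulb (array([0.4942, 0.204 , 0.0519]), np.float64(0.003398051773384377)) [0.5053 0.2167 0.013 ] [0.5153 0.2204 0.013 ]
corner C [0.5281 0.1399 0.013 ]
az T->upneck 72.26177416236807
w2 219 normal [-0.1969 -0.3652  0.9099] [-0.0143 -0.0858  0.0006]
 side face n 153 [0.0048 0.0024 0.0052] 0.0002521608190090203
w3 218 normal [-0.2607 -0.3505  0.8996] [-0.0045 -0.1523  0.0005]
 side face n 223 [0.0075 0.0026 0.0052] 0.0003171117018775385
```

```bash
cat >> h.py <<'E'
az=np.radians(72.4)
AX=np.array([-np.cos(az)*np.sin(np.radians(25)),-np.sin(az)*np.sin(np.radians(25)),np.cos(np.radians(25))])
TP=np.array([.4778,.1368,.1585])
GB=TP-.027*AX   # grasp TCP
def pose(th,lift,lat=np.zeros(3)):
    return GB+AX*lift+lat, rpy(frame(AX,270+th))
E
python3 - <<'E'
from h import *
np.set_printoptions(precision=1,suppress=True)
print(AX, frame(AX,270))
for th in (-30,0,30):
    print(th,[ik(*pose(th,l)) for l in (0,.03,.09)])
b=get_obs()
gripper_to(.05,30)
move_to(*pose(0,.09))
o=get_obs(); print(o["joints"],o["clock"],o["contact_force"],o["ft_torque"])
snap("w4")
E
```

```text
[-0.1 -0.4  0.9] [[ 0.3  1.   0.1]
 [ 0.9 -0.3  0.4]
 [ 0.4 -0.  -0.9]]
-30 [array([  7.2,  29.6, -23.1, 133.6, -59.8,  12.1,  -1.4]), array([  1.5,  25.3, -12.8, 133.3, -59.7,  19.4,  -0.6]), array([-20. ,  19.5,  19.8, 132.7, -59.5,  35.5,   2.5])]
0 [array([  7.7,  29.7, -23.7, 133.6, -58.8,  11.8,  27.6]), array([  2.2,  25.4, -13.7, 133.3, -59. ,  19.1,  28.6]), array([-18.6,  19.3,  18. , 132.6, -58.9,  34.9,  31.7])]
30 [array([  9.8,  30.1, -26.7, 133.4, -53.4,  10.6,  52.1]), array([  6.4,  25.9, -19.4, 133. , -53.5,  17. ,  52.9]), array([-13.6,  18.9,  11.4, 132.3, -56.6,  32.9,  58.8])]
[-18.6  19.3  17.9 132.6 -58.9  34.9  31.8] 7.5583 [0.1 0.3 1. ] [-0.4  0.1 -0. ]
```

View pics/w4.png

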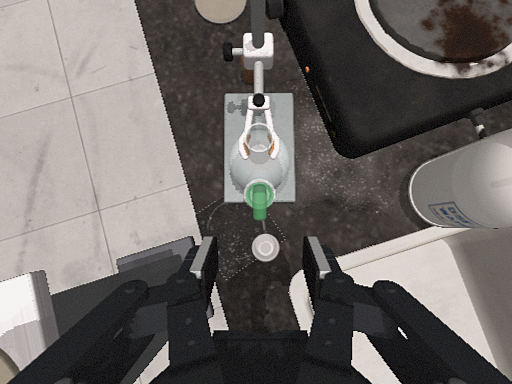

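Run:
```python
from h import *
np.set_printoptions(precision=3,suppress=True)
servo_line(*pose(0,.03),rate=.12)
servo_line(*pose(0,.0),rate=.06)
dwell(.2); o=get_obs(); print(o["joints"],o["clock"],o["contact_force"],o["contact_force"]@AX,o["ft_torque"]@AX,o["ee_pos"]-GB)
snap("w5"); o=get_obs();print(o["contact_force"],o["contact_force"]@AX,o["ft_torque"]@AX)
```

```text
[  7.478  29.609 -23.452 133.563 -59.174  11.917  27.981] 9.1167 [-0.167  0.047  0.014] 0.015340287516588606 -0.035062938202104606 [ 0. -0.  0.]
[ 0.033  0.265 -0.032] -0.13999557474071178 0.003620789686628842
```

View pics/w5.png

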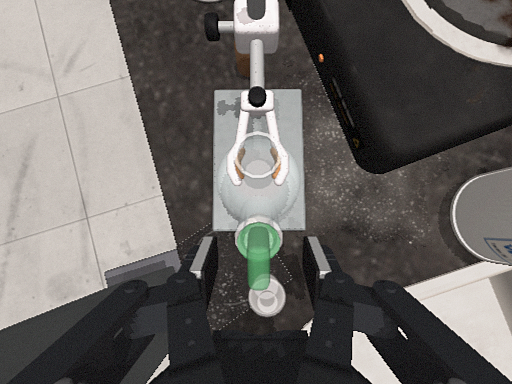

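Run:
```python
from h import *
np.set_printoptions(precision=3,suppress=True)
def s(t):
    o=get_obs(); R=Rm(o["orientation"]); print(t,round(o["clock"],2),round(o["width"],4),"F tool",R.T@o["contact_force"],"T tool",R.T@o["ft_torque"],"pos",(R.T@(o["ee_pos"]-GB))*1e3)
s("pre")
gripper_to(.016,30); s("16")
gripper_to(.005,30); s("grip"); dwell(.1); s("grip")
```

```text
pre 9.17 0.0501 F tool [ 0.224 -0.049  0.14 ] T tool [-0.019 -0.471 -0.004] pos [ 0.149  0.105 -0.292]
16 9.59 0.016 F tool [0.013 0.138 0.035] T tool [ 0.032 -0.406  0.032] pos [-0.008  0.012  0.003]
grip 9.81 0.0113 F tool [-0.574 -0.1    2.581] T tool [-0.113 -0.506 -0.021] pos [-0.069  0.002  0.134]
grip 9.91 0.0113 F tool [-0.717  0.289  5.158] T tool [-0.109 -0.546 -0.014] pos [-0.081  0.04   0.118]
```

```bash
cat >> h.py <<'E'
import json
def read(n=1):
    o=get_obs(); R=Rm(o["orientation"]); M=frame(AX,270)
    D=M.T@R; th=np.degrees(np.arctan2(D[1,0],D[0,0]))
    return dict(t=o["clock"],fz=float((R.T@o["contact_force"])[2]),tz=float((R.T@o["ft_torque"])[2]),th=float(th),up=float((o["ee_pos"]-GB)@AX*1e3),w=o["width"]*1e3,F=R.T@o["contact_force"])
def show(r,*x): print(f"t{r['t']:.2f} fz{r['fz']:.2f} tz{r['tz']:.3f} th{r['th']:.2f} up{r['up']:.2f} w{r['w']:.2f}",*x)
E
python3 - <<'E'
from h import *
show(read())
def go(th,l):
    q=ik(*pose(th,l)); j=get_obs()["joints"]; move_j(q); r=read(); show(r,"cmd",th,round(l*1e3,2)); return r
r=go(0,0)
for th in (1,2,3): r=go(th,-0.00000)
E
```

```text
t9.91 fz5.16 tz-0.014 th0.01 up-0.12 w11.31
t10.16 fz5.92 tz-0.013 th0.00 up-0.10 w11.27 cmd 0 0.0
t10.41 fz7.28 tz-0.033 th-1.04 up-0.08 w11.26 cmd 1 -0.0
t10.66 fz8.01 tz0.017 th-2.02 up-0.08 w11.54 cmd 2 -0.0
t10.91 fz7.62 tz-0.065 th-3.03 up-0.05 w11.57 cmd 3 -0.0
```

```bash
sed -i 's/th=float(th)/th=-float(th)/' h.py
python3 - <<'E'
from h import *
def go(th,l):
    q=ik(*pose(th,l)); move_j(q); r=read(); show(r,"cmd",th,round(l*1e3,2),np.round(r["F"],2)); return r
r=go(3,-.0001)
r=go(3,-.0001)
E
```

```text
t11.16 fz5.62 tz0.043 th3.01 up-0.10 w11.57 cmd 3 -0.1 [ 2.4  -2.74  5.62]
t11.41 fz6.16 tz-0.023 th3.02 up-0.11 w11.53 cmd 3 -0.1 [ 2.85 -2.12  6.16]
```

```bash
cat >> h.py <<'E'
def go(th,l,v=True):
    q=ik(*pose(th,l)); move_j(q); r=read()
    if v: show(r,"cmd",round(th,1),round(l*1e3,2),np.round(r["F"][:2],1))
    return r
E
python3 - <<'E'
from h import *
th,l=3,-.0001
r=read()
for i in range(8):
    th+=1.5; l+= (5-r["fz"])/35*1e-3 
    r=go(th,l)
    if abs(r["tz"])>.4 or r["w"]>12.6 or r["fz"]>8: break
json.dump([th,l],open("st.json","w"))
E
```

```text
t11.66 fz4.69 tz0.008 th4.47 up-0.07 w11.30 cmd 4.5 -0.13 [-0.3 -1.8]
t11.91 fz1.69 tz-0.112 th5.99 up-0.03 w11.45 cmd 6.0 -0.12 [-1.3 -1.8]
t12.16 fz2.11 tz-0.078 th7.52 up0.03 w11.73 cmd 7.5 -0.03 [-0.9 -2.4]
t12.41 fz1.79 tz-0.033 th9.02 up0.05 w11.60 cmd 9.0 0.05 [-1.  -2.7]
t12.66 fz4.16 tz0.007 th10.52 up0.10 w11.54 cmd 10.5 0.14 [-0.2 -3.4]
t12.91 fz2.70 tz0.048 th12.02 up0.14 w11.58 cmd 12.0 0.17 [ 0.9 -3.2]
t13.16 fz5.74 tz0.123 th13.51 up0.16 w11.34 cmd 13.5 0.23 [ 0.8 -2.9]
t13.41 fz5.47 tz0.397 th15.01 up0.17 w11.34 cmd 15.0 0.21 [ 1.8 -2.9]
```

```bash
cat >> h.py <<'E'
FT=5.0
def stroke(target,step,r=None,tl=.3,ff=1.9e-3,slow=None,lmax=1):
    th,l=json.load(open("st.json")); r=r or read(); sg=np.sign(target-th); n=0
    while sg*(target-th)>.05:
        s=min(step,abs(target-th))
        if slow is not None and sg*th>=slow: s=min(s,1.3)
        th+=sg*s; dl=ff*np.radians(s)*(n>0)+np.clip((FT-r["fz"])/40,-.12,.07)*1e-3
        l+=dl; r=go(th,l); n+=1
        json.dump([th,l],open("st.json","w"))
        if sg*r["tz"]>tl: print("end"); break
        if r["fz"]>9 or r["w"]>13: print("STOP"); break
    return r
E
python3 - <<'E'
from h import *
r=stroke(-20,3,slow=9)
E
```

```text
t13.66 fz2.72 tz0.083 th12.08 up0.26 w11.24 cmd 12.0 0.2 [ 0.6 -3.2]
t13.91 fz4.11 tz0.048 th9.13 up0.39 w11.48 cmd 9.0 0.36 [ 0.2 -2.5]
t14.16 fz5.47 tz0.015 th6.14 up0.51 w11.38 cmd 6.0 0.48 [-0.3 -1.8]
t14.41 fz4.55 tz0.075 th3.14 up0.58 w11.60 cmd 3.0 0.57 [-0.3 -1. ]
t14.66 fz5.47 tz0.126 th0.14 up0.70 w11.57 cmd 0.0 0.68 [-0.9 -2.5]
t14.91 fz3.16 tz0.041 th-2.85 up0.79 w11.39 cmd -3.0 0.77 [-0.4 -1.9]
t15.16 fz2.89 tz-0.035 th-5.84 up0.90 w11.48 cmd -6.0 0.91 [-0.9 -3.3]
t15.41 fz4.25 tz-0.060 th-8.83 up1.01 w11.38 cmd -9.0 1.06 [-1.1 -2.6]
t15.66 fz6.56 tz0.088 th-10.21 up1.06 w11.59 cmd -10.3 1.13 [ 0.8 -3.7]
t15.91 fz5.22 tz-0.052 th-11.52 up1.14 w11.46 cmd -11.6 1.13 [ 1.8 -4.1]
t16.16 fz4.09 tz-0.028 th-12.84 up1.19 w11.39 cmd -12.9 1.17 [ 1.7 -4.4]
t16.41 fz3.55 tz0.035 th-14.17 up1.25 w11.47 cmd -14.2 1.23 [ 1.2 -5. ]
t16.66 fz4.71 tz-0.046 th-15.47 up1.28 w11.46 cmd -15.5 1.31 [ 0.2 -5.7]
t16.91 fz5.59 tz0.006 th-16.76 up1.33 w11.64 cmd -16.8 1.36 [ 0.3 -5.1]
t17.16 fz5.29 tz0.054 th-18.06 up1.34 w11.47 cmd -18.1 1.39 [ 0.6 -4.1]
t17.41 fz5.21 tz-0.084 th-19.35 up1.36 w11.37 cmd -19.4 1.43 [-0.  -4.5]
t17.66 fz5.14 tz-0.038 th-19.96 up1.38 w11.80 cmd -20.0 1.44 [-1.1 -5.1]
```

Run:
```python
from h import *
r=stroke(12,3.5)
r=stroke(-17,3.5,r)
```

```text
t17.91 fz3.54 tz0.001 th-16.58 up1.49 w11.70 cmd -16.5 1.44 [-1.8 -3.6]
t18.16 fz4.63 tz-0.065 th-13.14 up1.60 w11.87 cmd -13.0 1.59 [-2.4 -4.3]
t18.41 fz3.43 tz-0.138 th-9.66 up1.74 w11.55 cmd -9.5 1.72 [-0.8 -3.5]
t18.66 fz4.21 tz-0.150 th-6.15 up1.88 w11.18 cmd -6.0 1.87 [-1.4 -4.1]
t18.91 fz4.85 tz-0.111 th-2.64 up2.03 w11.25 cmd -2.5 2.01 [-0.6 -3.3]
t19.16 fz4.25 tz0.011 th0.86 up2.16 w11.38 cmd 1.0 2.13 [-0.  -3.7]
t19.41 fz3.59 tz-0.051 th4.37 up2.32 w11.38 cmd 4.5 2.26 [ 0.6 -2.6]
t19.66 fz2.37 tz-0.148 th7.89 up2.51 w11.30 cmd 8.0 2.41 [ 1.5 -2.4]
t19.91 fz1.38 tz0.112 th11.36 up2.68 w11.55 cmd 11.5 2.59 [ 1.4 -2.7]
t20.16 fz2.33 tz0.116 th11.95 up2.69 w11.33 cmd 12.0 2.68 [ 2.5 -3. ]
t20.41 fz2.96 tz-0.078 th8.54 up2.75 w11.27 cmd 8.5 2.75 [-0.5 -2.3]
t20.66 fz2.93 tz0.090 th5.10 up2.94 w11.26 cmd 5.0 2.92 [ 1.5 -2.9]
t20.91 fz3.46 tz0.004 th1.62 up3.10 w11.52 cmd 1.5 3.08 [-0.6 -2.3]
t21.16 fz4.53 tz0.073 th-1.89 up3.25 w11.58 cmd -2.0 3.24 [-0.8 -3.4]
t21.41 fz1.18 tz-0.012 th-5.37 up3.44 w11.47 cmd -5.5 3.37 [-1.1 -2.3]
t21.66 fz0.74 tz0.059 th-8.84 up3.59 w11.27 cmd -9.0 3.55 [-1. -3.]
t21.91 fz1.58 tz0.053 th-12.33 up3.78 w11.62 cmd -12.5 3.74 [-1.8 -2.6]
t22.16 fz1.15 tz0.079 th-15.82 up3.90 w11.88 cmd -16.0 3.92 [-1.6 -4. ]
t22.41 fz2.91 tz-0.004 th-16.93 up3.95 w11.50 cmd -17.0 4.03 [-2.1 -4.5]
```

Run:
```python
from h import *
r=stroke(11,3.5,ff=2.4e-3)
snap("w6"); capture
p=cv2.imread("pics/w6.png")[100:330,160:380]; cv2.imwrite("pics/w6z.png",cv2.resize(p,(574,600)))
r=stroke(-16,3.5,r,ff=2.4e-3)
```

```text
t22.66 fz2.19 tz-0.065 th-13.54 up4.09 w11.48 cmd -13.5 4.08 [-1.7 -4.9]
t22.91 fz3.13 tz-0.155 th-10.09 up4.29 w11.50 cmd -10.0 4.3 [-0.4 -4.5]
t23.16 fz4.19 tz-0.077 th-6.64 up4.48 w11.52 cmd -6.5 4.49 [-0.8 -4.1]
t23.41 fz2.44 tz0.013 th-3.14 up4.72 w11.22 cmd -3.0 4.66 [-0.4 -3.7]
t23.66 fz3.70 tz-0.103 th0.37 up4.91 w11.47 cmd 0.5 4.87 [-0.4 -3.8]
t23.91 fz2.22 tz0.002 th3.86 up5.12 w11.12 cmd 4.0 5.05 [-0.6 -3.3]
t24.16 fz2.54 tz0.070 th7.36 up5.37 w11.63 cmd 7.5 5.26 [ 2.3 -2.5]
t24.41 fz2.36 tz0.024 th10.88 up5.49 w11.25 cmd 11.0 5.47 [ 2.9 -1.5]
t24.71 fz1.84 tz0.072 th7.48 up5.58 w11.15 cmd 7.5 5.54 [ 1.1 -2.4]
t24.96 fz5.10 tz0.044 th4.06 up5.74 w11.52 cmd 4.0 5.75 [-1.  -1.9]
t25.21 fz6.43 tz-0.004 th0.61 up5.86 w11.64 cmd 0.5 5.9 [-0.2 -1.4]
t25.46 fz4.21 tz0.028 th-2.87 up6.01 w11.38 cmd -3.0 6.01 [-0.3 -3.5]
t25.71 fz3.86 tz-0.009 th-6.36 up6.22 w11.76 cmd -6.5 6.17 [-1.  -2.7]
t25.96 fz2.60 tz0.036 th-9.85 up6.43 w11.43 cmd -10.0 6.35 [-1.4 -1.4]
t26.21 fz5.40 tz-0.013 th-13.32 up6.54 w11.48 cmd -13.5 6.55 [-0.4 -2. ]
t26.46 fz3.99 tz-0.024 th-15.84 up6.59 w11.30 cmd -16.0 6.65 [-0.1 -3.5]
```

View pics/w6z.png

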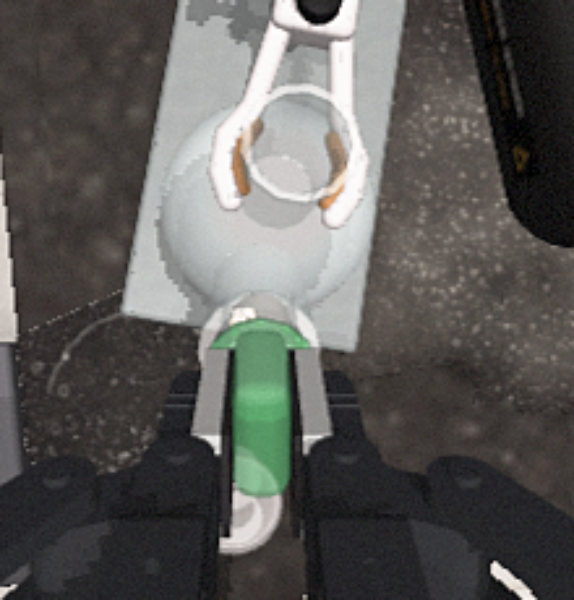

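Run:
```python
from h import *
r=stroke(11,3.5,ff=2.4e-3)
r=stroke(-16,3.5,r,ff=2.4e-3)
r=stroke(11,3.5,r,ff=2.4e-3)
```

```text
t26.71 fz3.54 tz-0.036 th-12.50 up6.70 w11.26 cmd -12.5 6.67 [-0.6 -3.1]
t26.96 fz3.01 tz0.072 th-9.11 up6.88 w11.07 cmd -9.0 6.86 [-1.6 -4.1]
t27.21 fz3.34 tz0.083 th-5.65 up7.14 w11.59 cmd -5.5 7.05 [-1.  -2.5]
t27.46 fz1.45 tz-0.051 th-2.14 up7.29 w11.54 cmd -2.0 7.24 [ 0.1 -4.9]
t27.71 fz1.52 tz-0.062 th1.36 up7.56 w11.59 cmd 1.5 7.46 [-0.7 -2.5]
t27.96 fz0.94 tz-0.051 th4.86 up7.74 w11.43 cmd 5.0 7.68 [ 0.2 -4. ]
t28.21 fz2.79 tz0.036 th8.36 up7.94 w11.46 cmd 8.5 7.89 [ 0.7 -1.5]
t28.46 fz5.25 tz0.074 th10.87 up8.03 w11.02 cmd 11.0 8.05 [ 0.4 -1.5]
t28.71 fz3.52 tz0.051 th7.50 up8.09 w11.46 cmd 7.5 8.05 [ 1.3 -1.5]
t28.96 fz2.85 tz0.027 th4.09 up8.22 w11.52 cmd 4.0 8.23 [ 0.4 -2.8]
t29.21 fz0.17 tz0.072 th0.60 up8.55 w11.31 cmd 0.5 8.43 [-0.3 -2. ]
t29.46 fz2.34 tz0.016 th-2.87 up8.66 w11.36 cmd -3.0 8.65 [-0.8 -1.3]
t29.71 fz2.20 tz-0.038 th-6.34 up8.85 w11.33 cmd -6.5 8.86 [ 1.5 -2.5]
t29.96 fz-0.02 tz-0.058 th-9.82 up9.12 w11.57 cmd -10.0 9.08 [ 3.2 -3.2]
t30.21 fz2.60 tz-0.002 th-13.35 up9.26 w11.72 cmd -13.5 9.29 [ 0.1 -3.2]
t30.46 fz0.52 tz-0.029 th-15.88 up9.48 w11.36 cmd -16.0 9.46 [-2.  -4.4]
t30.71 fz1.10 tz-0.011 th-12.54 up9.60 w11.17 cmd -12.5 9.53 [-2.  -3.6]
t30.96 fz0.87 tz-0.113 th-9.09 up9.74 w11.74 cmd -9.0 9.74 [ 0.2 -4.3]
t31.21 fz3.11 tz0.017 th-5.64 up9.94 w11.69 cmd -5.5 9.96 [-1.5 -3.3]
t31.46 fz2.16 tz-0.129 th-2.10 up10.18 w11.58 cmd -2.0 10.15 [ 1.  -3.5]
t31.71 fz2.88 tz-0.018 th1.35 up10.39 w11.13 cmd 1.5 10.37 [-0.4 -3.6]
t31.96 fz-0.78 tz-0.032 th4.86 up10.68 w11.51 cmd 5.0 10.57 [-0.7 -3.6]
t32.21 fz-0.10 tz-0.012 th8.34 up10.93 w11.40 cmd 8.5 10.79 [-0.6 -3.2]
t32.46 fz0.79 tz-0.040 th10.87 up11.05 w11.68 cmd 11.0 10.96 [ 0.8 -3. ]
```

Run:
```python
from h import *
r=stroke(-14,3.5,ff=2.6e-3)
r=stroke(11,3.5,r,ff=2.6e-3)
r=stroke(0,3.5,r,ff=2.6e-3)
```

```text
t32.71 fz-1.80 tz-0.054 th7.51 up11.10 w11.42 cmd 7.5 11.03 [ 0.7 -1.6]
t32.96 fz-2.75 tz0.073 th4.08 up11.32 w11.16 cmd 4.0 11.26 [ 0.4 -4. ]
t33.21 fz-4.10 tz0.002 th0.62 up11.54 w11.93 cmd 0.5 11.49 [ 1. -3.]
t33.46 fz-3.31 tz0.014 th-2.87 up11.79 w11.65 cmd -3.0 11.72 [-1.6 -2.1]
t33.71 fz-3.60 tz-0.043 th-6.37 up12.01 w11.44 cmd -6.5 11.95 [-1.4 -2.1]
t33.96 fz-3.41 tz-0.003 th-9.84 up12.18 w11.77 cmd -10.0 12.18 [-2.1 -1.6]
t34.21 fz-1.37 tz-0.008 th-13.32 up12.37 w11.36 cmd -13.5 12.4 [-1.7 -1.9]
t34.46 fz-1.51 tz0.052 th-13.94 up12.46 w11.68 cmd -14.0 12.5 [-1.3 -1.9]
t34.71 fz0.05 tz0.019 th-10.56 up12.57 w11.54 cmd -10.5 12.57 [-1.9 -1.2]
t34.96 fz-0.81 tz-0.007 th-7.14 up12.81 w11.40 cmd -7.0 12.8 [-2.2 -1.2]
t35.21 fz0.34 tz-0.001 th-3.66 up13.03 w11.58 cmd -3.5 13.03 [-1.3 -1.2]
t35.46 fz1.13 tz0.026 th-0.15 up13.27 w11.69 cmd 0.0 13.25 [-1.1 -0.7]
t35.71 fz0.08 tz-0.013 th3.36 up13.52 w11.34 cmd 3.5 13.48 [-0.2  0.2]
t35.96 fz-0.36 tz-0.041 th6.86 up13.76 w11.49 cmd 7.0 13.71 [-0.3 -0.2]
t36.21 fz-0.36 tz0.022 th10.36 up13.96 w11.02 cmd 10.5 13.94 [ 0.3 -0.2]
t36.46 fz0.75 tz0.049 th10.95 up14.02 w11.08 cmd 11.0 14.03 [-0.5  0.2]
t36.71 fz1.25 tz0.014 th7.54 up14.10 w11.38 cmd 7.5 14.1 [-0.4 -0.5]
t36.96 fz0.56 tz-0.019 th4.11 up14.33 w11.47 cmd 4.0 14.33 [ 0.3 -0.7]
t37.21 fz0.06 tz0.053 th0.64 up14.54 w11.71 cmd 0.5 14.56 [ 0.  -0.3]
t37.46 fz0.56 tz0.077 th0.05 up14.65 w11.45 cmd 0.0 14.65 [ 0.3 -0.1]
```

Run:
```python
from h import *
for l in (.018,.023,.028,.034):
    servo_line(*pose(0,l),rate=.04); r=read(); show(r,np.round(r["F"],1))
    if abs(r["fz"])>4: break
else:
    servo_line(*pose(0,.075),rate=.08); show(read()); snap("w7")
    p,d=capture("top"); cv2.imwrite("pics/t2.png",p[:,:,::-1]); p,d=capture("scene"); cv2.imwrite("pics/s2.png",p[:,:,::-1])
    for c,n in (("top","t2"),("scene","s2")):
        cv2.imwrite(f"pics/{n}z.png",cv2.resize(cv2.imread(f"pics/{n}.png")[110:330,90:390],(780,572)))
    print(get_obs()["clock"])
```

```text
t37.71 fz0.29 tz0.046 th0.02 up18.24 w11.46 [-0.7 -1.   0.3]
t37.98 fz1.11 tz0.065 th0.01 up23.32 w11.12 [ 0.4 -0.3  1.1]
t38.26 fz0.68 tz0.016 th0.01 up28.26 w11.64 [-0.3 -0.4  0.7]
t38.56 fz0.84 tz-0.007 th0.00 up34.27 w11.29 [0.1 0.5 0.8]
t39.23 fz1.06 tz0.093 th0.01 up74.84 w11.96
39.375
```

View pics/w7.png

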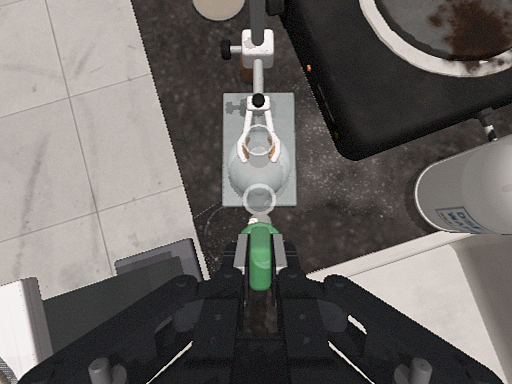

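View pics/s2z.png

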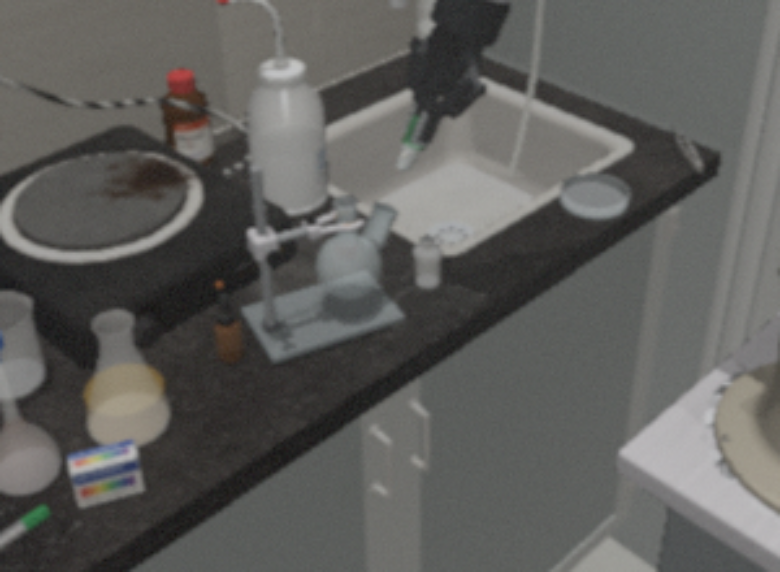

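Run:
```python
from h import *
np.set_printoptions(precision=4,suppress=True)
up=np.array([0,0,1.]); D=np.array([.440,-.186,0])
def down(yaw):
    x=np.array([np.cos(np.radians(yaw)),np.sin(np.radians(yaw)),0]);z=-up;return rpy(np.stack([x,np.cross(z,x),z],1))
for yaw in (20,45,72,100,130): print(yaw,ik(D+up*.18,down(yaw)),ik(D+up*.038,down(yaw)))
```

```text
20 [ -2.6448  23.7487  25.6912 127.4796 -19.0523  32.3334 -32.6115] [  7.5851  38.0961  12.4625 132.4904 -37.5224  12.627  -15.7013]
45 [  1.3312  23.0423  20.0578 127.254  -14.7499  31.8206 -12.4875] [ 10.26    37.6768   8.5036 132.3222 -26.8947  11.5253  -1.5644]
72 [  6.8076  22.4009  12.5027 126.9341  -9.0933  31.4671   8.1671] [ 12.7439  37.3991   4.8688 132.1663 -15.7662  10.9365  14.109 ]
100 [ 13.6984  22.0417   3.2105 126.5209  -2.3061  31.4893  28.6415] [ 15.134   37.2277   1.4011 132.0163  -4.5291  10.7972  30.699 ]
130 [ 20.8627  22.129   -6.3253 126.085    4.4934  31.987   51.1866] [ 17.6842  37.1442  -2.2746 131.8555   7.1467  11.1062  48.8565]
```

Run:
```python
from h import *
np.set_printoptions(precision=4,suppress=True)
up=np.array([0,0,1.]); D=np.array([.440,-.186,0])
def down(yaw):
    x=np.array([np.cos(np.radians(yaw)),np.sin(np.radians(yaw)),0]);z=-up;return rpy(np.stack([x,np.cross(z,x),z],1))
p,_=pose(0,.075)
servo_line(p+np.array([-.01,-.06,.03]),rate=.15)
move_to(D+up*.18,down(100)); o,p,d=snap("w8"); show(read())
print([ (r["point"],r["p"]) for r in spot_in("wrist","dish_floor")])
print(get_obs()["clock"])
```

```text
t40.98 fz0.27 tz0.081 th30.01 up180.59 w11.32
[([262.3, 176.2], 0.81)]
41.0333
```

View pics/w8.png

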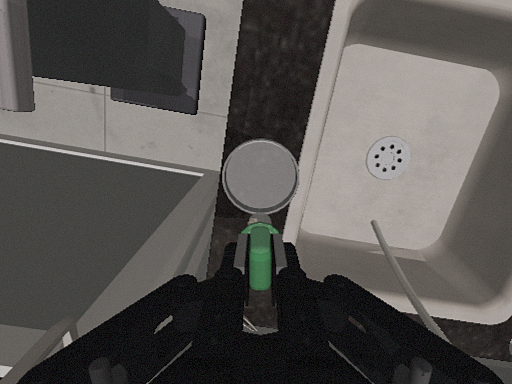

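Run:
```python
from h import *
np.set_printoptions(precision=4,suppress=True)
ci=camera_info("wrist"); z=np.load("pics/w8.npz"); d,T=z["d"],z["T"]
print("rim",at_z(ci,(261,176),.018,T), "floor",at_z(ci,(261,175.5),.0035,T))
for uv in [(261,176),(250,165),(270,160),(240,180),(225,120)]: print(uv,at_d(ci,uv,d[uv[1],uv[0]],T))
m=np.zeros(d.shape,bool); m[120:225,200:300]=1
P=np.array([at_d(ci,(x,y),d[y,x],T) for y,x in zip(*np.where(m)) if d[y,x]>0])
R=P[(P[:,2]>.012)&(P[:,2]<.024)]; print(len(R),R.min(0),R.max(0),cv2.minEnclosingCircle(R[:,:2].astype(np.float32)))
G=P[(P[:,2]>.05)]; print("stopper pts", len(G), G[:,2].min() if len(G) else None)
m2=cv2.inRange(cv2.cvtColor(cv2.imread("pics/w8.png"),cv2.COLOR_BGR2HSV),(45,50,30),(85,255,255))
Q=np.array([at_d(ci,(x,y),d[y,x],T) for y,x in zip(*np.where(m2)) if d[y,x]>0]); Q=Q[np.hypot(Q[:,0]-.44,Q[:,1]+.186)<.03]; print(Q.min(0),Q.max(0),np.percentile(Q[:,2],[1,5,50,95,99]))
```

```text
rim [ 0.4411 -0.1825  0.018 ] floor [ 0.4417 -0.1854  0.0035]
(261, 176) [ 0.4418 -0.1861  0.0031]
(250, 165) [ 0.4263 -0.1749  0.0032]
(270, 160) [ 0.449  -0.1646  0.0037]
(240, 180) [ 0.4172 -0.1955  0.0037]
(225, 120) [ 0.283  -0.1854 -0.9024]
694 [ 0.3952 -0.2303  0.012 ] [ 0.4859 -0.1398  0.0194] ((0.4406195878982544, -0.18537458777427673), 0.045860812067985535)
stopper pts 247 0.1462425957705282
[ 0.4126 -0.1971  0.1742] [ 0.4672 -0.1632  0.2768] [0.1755 0.1764 0.2052 0.2074 0.2499]
```

Run:
```python
from h import *
np.set_printoptions(precision=4,suppress=True)
D=np.array([.4406,-.1854,0]); up=np.array([0,0,1.])
o=get_obs()["orientation"]
servo_line(D+up*.06,rate=.1); servo_line(D+up*.041,rate=.05); dwell(.15)
f0=get_obs()["contact_force"][2]; print(f0)
z=.041
while z>.0345:
    z-=.0005; servo_line(D+up*z,rate=.01); f=get_obs()["contact_force"][2]; print(round(z,4),round(f-f0,2))
    if f-f0>2.0: break
snap("w9"); print(get_obs()["clock"],z)
```

```text
-0.050970521692034254
0.0405 -1.3
0.04 0.29
0.0395 -1.18
0.039 -0.36
0.0385 -0.82
0.038 -0.3
0.0375 -0.09
0.037 -0.32
0.0365 6.11
45.3667 0.0365
```

Contact at TCP 36.5 mm, as predicted. Release and check.

Run:
```python
from h import *
D=np.array([.4406,-.1854,0]); up=np.array([0,0,1.])
servo_line(D+up*.0369,rate=.02)
gripper_to(.02,20); gripper_to(.04); dwell(.2); print(get_obs()["width"],get_obs()["contact_force"])
servo_line(D+up*.08,rate=.06); servo_line(D+up*.2,rate=.2); dwell(.3)
snap("w10")
for c in ("top","scene"):
    p,d=capture(c); cv2.imwrite(f"pics/{c}3z.png",cv2.resize(p[110:330,90:390,::-1],(780,572)))
print(get_obs()["clock"])
```

```text
0.04015576893339732 [-0.51723226  0.28290027  0.09858275]
48.4667
```

View pics/w10.png

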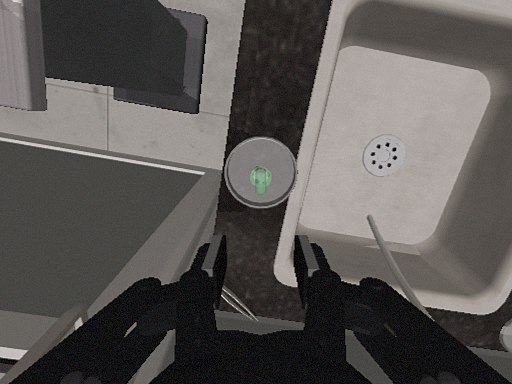

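View pics/scene3z.png

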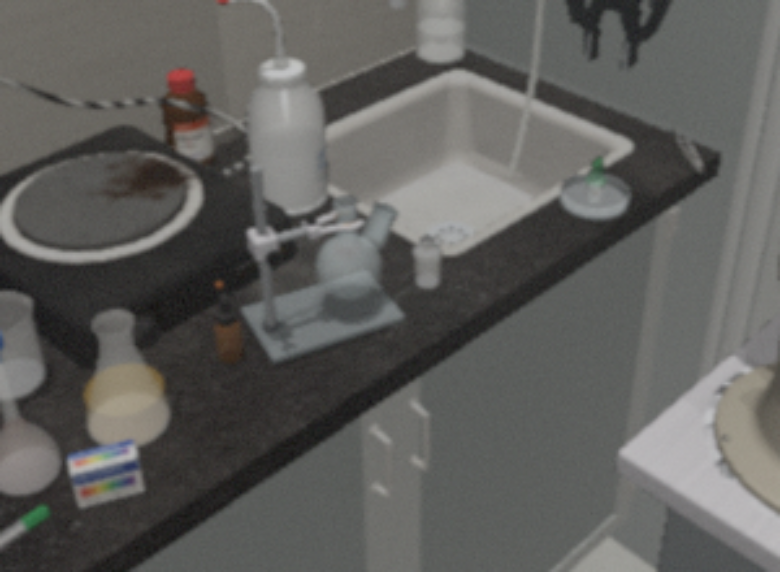

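View pics/top3z.png

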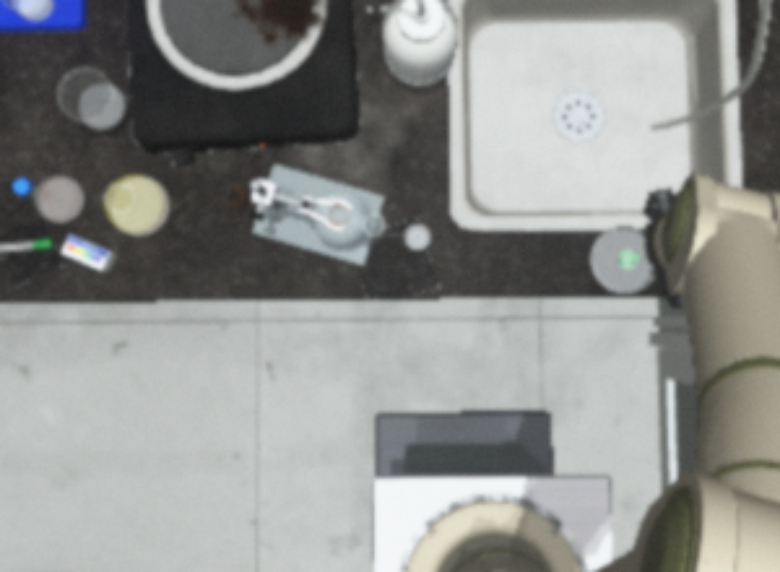

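```bash
python3 -c "
from rig import *
sign_off()"
```

```text
the job is handed in; nothing more can be done
```

I worked the stopper out of the side neck, set it down in the dish, and handed the job in at about 48.5 s. The hand-in reports no verdict.

**How it went**
- I gripped the flat of the stopper with 30 N and twisted it back and forth between about +15° and −20°. I aimed for a 5 N pull along the neck; the readings ran from about 0 to 8 N.
- It came out about 2–3 mm per radian of turn, was free at about 12–14 mm, and then drew straight out.
- I lowered it upright into the dish. It touched down at a tool height of 36.5 mm, 1 mm below the 37.5 mm I expected. I let go and backed off upward.

**Last checks**
- **Stopper:** the final wrist, scene and top pictures show it standing upright near the middle of the dish.
- **Flask, clamp and bystanders:** they look unmoved and upright in the scene and top pictures, compared with the start. I compared them by eye and did not measure the clamp height.

**What did not fit neatly**
- **Twist torque:** the reading was mostly noise. The hard end showed clearly only once, 0.40 N m at +15°. I judged the other end, near −17°, from the stopper ceasing to rise, and overshot it to −20° once before turning back there.
- **Pull force:** it briefly reached 8 N just after the grip closed, so I eased it off.
- **Push on the flask:** around 11–12 mm out the force along the neck read about −4 N, close to the push that would slide the flask down. I saw no sign in the pictures that it slipped.

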